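Couple the load link to the ball of the calibration rig

TASK

Take the black cap off the rig's ball and stand it upright in the open tray. Raise the handle of the steel coupler all the way while it is parked on its plywood cradle, then carry the coupler to the rig, lower it gently onto the ball with its tail between the cheeks of the tail rest, let it down fully, and press the handle right down to lock it. Leave the other things on the bench where they are.

Things in the scene. Friction and masses are not known exactly. Their poses are not given: they have to be found in the camera images.
- coupler: Loose dark-steel ball coupler, 0.5 to 0.73 kg with handle, parked level on the cradle. Origin: centre of its downward-open round socket (the ball's centre comes here when seated); z up, x towards the tail. Cup: outer diameter 58, inner 47, z -4 to 26. Tongue: two side plates, together 40 wide (y), x 24 to 116, z -4 to 22, joined by a solid tail from x = 90. Balance point about x = 60.
- handle (a joint): Handle angle, rad: 0 is down, locked, level in the tongue; 1.9 is fully raised, leaning past upright towards the socket. Starts at 0 to 0.3. Light friction hinge (0.1 N m, 1 to 2 N at the crossbar), stays where left. Its latch toe swings under the socket (to 34 below the coupler's origin) and blocks the ball while the handle is down; over 1 rad it is clear.
- crossbar (a point): Middle of the crossbar at the handle's end, a steel bar 30 long along the coupler's y, 16 diameter. At handle 0 it lies 108 beyond the pivot in x and 6 above it (x = 150, z = 22 in the coupler frame), past the tail. Pinch it by its two ends (30 wide) from above; it follows an arc about the pivot, turning between the fingers. Lever: 12 wide, 8 thick.
- tongue (a point): Grasp point in the middle of the coupler's tongue, 40 wide across y; at x = 76, z = 9 in the coupler frame. Taken from above; with the handle fully raised, a gripper body reaching 45 mm towards the socket clears the handle.
- pivot (a point): Handle's hinge line, along the coupler's y axis, at x = 42, z = 16 in the coupler frame. Raising turns the crossbar from +x up to +z about it.
- rig: Fixed steel rig on a base plate 170 x 90 x 15, x from -45 to 125. Origin on the bench under the ball's centre; x towards the tail rest. The tail rest is a block at x = 98 to 112, top at height 81, with two cheeks 45 apart inside (y), top about 100, flared outwards above 90. The seated coupler lies with its x axis along the rig's x axis, its tongue on the rest.
- ball (a point): Centre of the rig's ball, 40 diameter, 85 above the bench, on a neck 16 diameter above a flange 52 diameter whose top is at height 51. Axes as the rig's. Hidden under the cap at the start.
- cap: Loose black plastic cap, upside-down cup, outer diameter 51, inner 45, 60 high, with a round grip stub 20 diameter and 22 high on top (total 82). Origin: centre of its open underside, z up. At the start it stands over the ball on the flange, underside at height 51; lift it straight up by at least 65 to clear the ball. 80 g.
- tray: Fixed grey open tray 120 x 120 x 32, walls and floor 4 to 5 thick; origin centre of underside. To the far right or far left of the work area (it may swap places with the wooden case).
- cradle: Fixed plywood parking cradle, base 165 x 76 x 10 (x from -42 to 122), low posts with lips round the cup and the tail, up to 52 high. Origin on the bench under the parked socket centre, which is 50 above; x as the coupler's.
- gauge_stand: Fixed dial gauge stand between cradle and rig, base 50 x 50 x 45, column 14 diameter to height 235, dial reaching 80 out along its x at height 190. Origin centre of underside. An obstacle.
- case: Fixed closed wooden case 112 x 102 x 52, origin centre of underside.
- bottle: Bystander: clear water bottle, 64 diameter, 210 high. Origin centre of underside.
- tin: Bystander: can 84 diameter, 85 high. Origin centre of underside.
- test_block: Bystander: steel disc 60 diameter, 12 high. Origin centre of underside.
- anvil: Bystander: spot anvil, a steel disc 54 diameter on a stem, 36 high. Origin centre of underside.
- jar: Bystander: amber jar 48 diameter, 55 high. Origin centre of underside.
- screwdriver: Bystander: screwdriver lying on the bench. Origin at its middle on the bench.
Things that resemble listed ones, but are neither listed nor needed, are in the scene too. What is shaped like the cap but pink or purple is not meant.

How it is judged (in metres and radians):
On the way, in this order (a step that is already met when the one before it is completed fails the run):
1. the handle is raised past upright (over 1.5 rad) while the coupler is still away from the rig's ball (value of joint handle above 1.5 rad and horizontal distance between coupler and ball above 0.1 m), for 0.1 s.
2. the coupler is seated on the ball, tail in the rest, with the handle still up (over 1 rad) (horizontal distance between coupler and ball below 0.006 m and z of coupler in the frame of ball between -0.004 and 0.004 m and angle between coupler's own z axis and vertical below 0.07 rad and angle between the x axis of coupler and the x axis of rig, either way round below 0.07 rad and value of joint handle above 1 rad), for 0.2 s.
3. the handle is down (under 0.08 rad) with the coupler seated (horizontal distance between coupler and ball below 0.006 m and z of coupler in the frame of ball between -0.004 and 0.004 m and angle between coupler's own z axis and vertical below 0.07 rad and angle between the x axis of coupler and the x axis of rig, either way round below 0.07 rad and value of joint handle below 0.08 rad), for 0.2 s.
At the end, for the whole second after the job is handed in: The coupler is seated: socket centre within 6 mm horizontally and 4 mm in height of the ball's centre, level and in line with the rig within 0.07 rad; the handle is below 0.08 rad; the cap stands upright (within 0.15 rad) on the tray's floor; all at rest (all of step 3 and linear speed of each of coupler, cap below 0.02 m/s and x of cap in the frame of tray between -0.04 and 0.04 m and y of cap in the frame of tray between -0.04 and 0.04 m and z of cap in the frame of tray below 0.015 m and angle between cap's own z axis and vertical below 0.15 rad); the robot touches nothing.
It fails at once if a bystander (bottle, can, disc, anvil, jar or screwdriver) is moved by more than 30 mm (distance of any of bottle, tin, test_block, anvil, jar, screwdriver from where it was at the start of the episode above 0.03 m).
It fails at once if the coupler falls onto the rig (faster than 0.4 m/s within 60 mm of the ball) (distance between coupler and ball below 0.06 m and linear speed of coupler above 0.4 m/s).
It also fails if it takes over 72 s, if anything falls off the work surface, if the arm or the gripper's body presses on something with over 40 N, if the wrist force passes 120 N, or if a joint passes its speed limit or range.

ROBOT

A 6-joint arm with a two-finger parallel gripper is mounted at the origin on the work surface. World frame = base frame: x ahead of the robot, y to its left, z up, the work surface at z = 0. Lengths are in mm, angles in rad, forces in N, time in s.
With the tool pointing down it reaches from about 350 to 775 mm from the base axis. Payload 5.5 kg.
Tool frame: the origin (TCP) lies midway between the tips of the shut fingers; the grasp point (between the pads) lies 19 mm behind it (grip_depth is the distance from the TCP to the grasp point, in mm); z points along the fingers, y is the line along which they close (so a half turn about z gives the same grasp; the last joint's range is limited). The gripper opens to 85 mm and grips with 20 to 120 N. Pads are 22 mm wide; open, the fingers measure 114 mm over their backs; the gripper's body (76 mm by 85 mm) begins 54 mm behind the grasp point. The pads swing forward as they close: fully open they stand 13 mm farther back than shut.
Start: joints at [-1.355, 0.313, 0.046, 1.304, 0, 1.431], TCP at [200.294, -539.031, 231.323] pointing down, gripper open.
Joint ranges: [-2.76, 2.76], [-0.86, 1.69], [-1.03, 1.26], [-2.2, 2.34], [-1.47, 1.5], [-3.14, 3.14]. Speed limits (rad/s): [2.57, 2.57, 3.14, 3.14, 3.14, 3.14].

INTERFACE

Orientations are given as a rotation vector (axis times angle).
In Python, from workcell import get_obs, get_image, hand_in, search_frame, place_of, grip_depth gives the robot as it stands.
- The arm moves only by the tool drive_tool, never from a script. Its argument "plan" is a list that holds one entry, the list of rows, each a list of 5 numbers: the opening in per cent of the stroke, from 0 (shut) to 100 (fully open), then the shift along the world's x, y, z each as a share of 4 cm, from -1 to 1, then the turn about the world's z as a share of 0.08 rad, from -1 to 1. In form: [[[gripper, x, y, z, yaw], ...]]. A call has 1 to 12 rows; each row shifts and turns the commanded pose from where the row before left it; what a row does not reach is not made up. A row lasts 1/8 s, in which the tool goes at most 62.5 mm and 10.7 degrees, less where a joint would pass 70% of its speed; a pose out of reach is approached as far as the arm can. A call with a number of a shift or a turn outside -1 to 1 is refused whole. A call with a gripper value outside its range is refused whole. The fingers move at their own pace and stop on an object; "newtons" is the grip in N (left out, the last holds). Time passes only in rows, so rows that do not move let the fingers close. It gives the time, the measured TCP pose, the force, the opening and the grip force at its end, in the units of the state.
- get_obs(): the state, without advancing time (a new reading comes with each control period).
- get_image(name): name is "scene" or "top"; returns a dict with "color" (480x640x3 uint8, blue, green, red), "mtx" (3x3 intrinsics, pixels), "pose" (4x4, takes a point from camera to world coordinates). Camera axes: x right, y up, looking along -z (the intrinsics and any distortion apply to the point x, -y, -z); pixel columns grow to the right and rows downward; lengths in mm; the calibration is good to about 2 mm. A picture is of the moment at which its call begins. There is no depth.
- hand_in(): hands the job in; it is judged then, once.
Trained networks look in the newest picture that a camera, given by its name, has taken for a name from the list of things; names that differ only in an ending like _2 or _b are one class to them, and where a whole thing is asked for, a point or a joint stands for the part that bears it (a point fixed in the world has none). Each returns a list of dicts, best first, with "score" (0 to 1); they miss things now and then, are a little off and sometimes report something else, mostly with a low value. They report only what shows in the picture. A call takes as long as a camera call. They do not tell look-alikes from the thing itself.
- search_frame(camera, name): "rect" ([left, top, right, bottom] in pixels, round what is visible of it).
- place_of(camera, name): "centre" ([column, row] in pixels: a listed point, or the origin of a listed thing).
The state is a dict: "clock": time; "q": joint angles; "qd": joint speeds; "tau": joint torques, N m; "position": TCP position; "tcp_rot": TCP orientation; "contact_force": force on the tool from outside, world axes, zero at the start; "moment": the same for the moment, N m; "gripper_width": finger opening in mm; "grasp_force": force on a finger pad.
Only numpy, scipy, OpenCV 4.12 (cv2) and the standard library are available. Lean on these libraries where they do the work, as an engineer would, in place of code of your own. Each camera call takes 0.05 s, during which the arm holds its last target. There are 200 camera calls.

## Working session

There is one attempt and no reset: what is moved stays moved. The work goes in short steps, Python scripts to look and compute and a tool call to move; the robot and the scene stay as the last step left them, time stands still between calls to the robot, and variables do not carry over. Pictures are saved under pics/ and viewed, at most 10 in all, crops included, and the job is handed in when it is done.

Besides the shell and the picture viewer there is one more tool, called after "Call:" in YAML: its name, and indented under it one key for each argument. drive_tool: Moves the arm, as the interface text tells. Its arguments: {"type":"object","properties":{"plan":{"type":"array","items":{"type":"array","items":{"type":"array","items":{"type":"number"}}}},"newtons":{"type":"number"}},"required":["plan"]}

```bash
mkdir -p pics; ls
cat > h.py <<'E'
import numpy as np, cv2
from workcell import *
def px2w(im,uv,z):
    K=np.array(im["mtx"]);T=np.array(im["pose"])
    d=np.array([(uv[0]-K[0,2])/K[0,0],-(uv[1]-K[1,2])/K[1,1],-1.])
    d=T[:3,:3]@d;o=T[:3,3];return o+d*(z-o[2])/d[2]
def w2px(im,p):
    K=np.array(im["mtx"]);T=np.array(im["pose"])
    c=T[:3,:3].T@(np.array(p,float)-T[:3,3]);return np.array([K[0,0]*c[0]/-c[2]+K[0,2],K[1,1]*-c[1]/-c[2]+K[1,2]])
E
python3 - <<'E'
from h import *
H=dict(coupler=50,crossbar=75,tongue=60,pivot=66,rig=0,ball=85,cap=51,tray=0,cradle=0,gauge_stand=0,case=0,bottle=0,tin=0,test_block=0,anvil=0,jar=0,screwdriver=0)
for c in("scene","top"):
    im=get_image(c);cv2.imwrite(f"pics/{c}0.png",im["color"])
    print(c,[k for k in im],np.round(im["pose"],2).tolist(),np.round(im["mtx"],1).tolist())
    for n,z in H.items():
        for r in place_of(c,n)[:3]:
            print(n,round(r["score"],2),np.round(r["centre"]),np.round(px2w(im,r["centre"],z)[:2]))
print(get_obs())
E
```

```text
pics
scene ['color', 'mtx', 'pose'] [[-0.87, -0.33, 0.37, 1141.78], [0.5, -0.58, 0.64, 943.31], [0.01, 0.74, 0.67, 1071.08], [0.0, 0.0, 0.0, 1.0]] [[584.8, 0.0, 320.8], [0.0, 584.8, 232.6], [0.0, 0.0, 1.0]]
coupler 0.58 [416. 288.] [473. 242.]
crossbar 0.66 [358. 280.] [591. 171.]
tongue 0.91 [384. 282.] [533. 197.]
pivot 0.77 [400. 284.] [506. 222.]
rig 0.87 [304. 202.] [ 520. -225.]
ball 0.63 [304. 178.] [ 516. -227.]
cap 0.97 [303. 186.] [ 515. -238.]
cap 0.77 [263. 224.] [ 689. -141.]
cap 0.65 [265. 186.] [ 611. -289.]
tray 0.55 [456. 373.] [513. 451.]
cradle 0.79 [413. 297.] [464. 228.]
gauge_stand 0.87 [308. 272.] [645.  29.]
case 0.86 [275. 162.] [ 502. -451.]
bottle 0.6 [277. 314.] [777. 113.]
bottle 0.35 [349. 200.] [ 401. -170.]
bottle 0.27 [350. 380.] [722. 355.]
tin 0.96 [222. 206.] [ 733. -326.]
test_block 0.7 [311. 270.] [636.  25.]
anvil 0.56 [346. 203.] [ 415. -163.]
anvil 0.5 [388. 239.] [396.  24.]
anvil 0.4 [397. 282.] [467. 169.]
jar 0.87 [388. 238.] [395.  22.]
screwdriver 0.66 [349. 383.] [728. 359.]
screwdriver 0.23 [274. 161.] [ 502. -455.]
top ['color', 'mtx'
[... 1090 characters left out ...]
 [163. 190.] [725. 359.]
{'clock': 1.8, 'q': array([-1.35458670e+00,  3.13202818e-01,  4.61421267e-02,  1.30358566e+00,
        1.62919742e-06,  1.43122395e+00]), 'qd': array([-0.00041097,  0.00093971, -0.00020074, -0.00039781, -0.00074168,
        0.00024775]), 'tau': array([-1.46634695e-03, -4.80456412e+01,  2.98809457e+01,  3.49661350e-04,
       -1.46987395e-04, -4.75526978e-07]), 'position': array([ 200.30701014, -539.05470866,  231.33883769]), 'tcp_rot': array([3.09186798e+00, 5.55891674e-01, 1.15816817e-05]), 'contact_force': array([ 0.2495447 , -0.51357472,  0.22982518]), 'moment': array([-0.0494073 , -0.00704703, -0.04308938]), 'grasp_force': 0.0, 'gripper_width': 85.37849311247552}
```

View pics/top0.png

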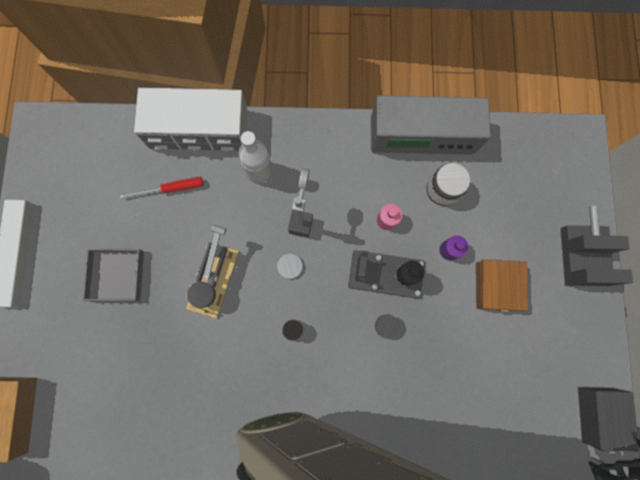

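View pics/scene0.png

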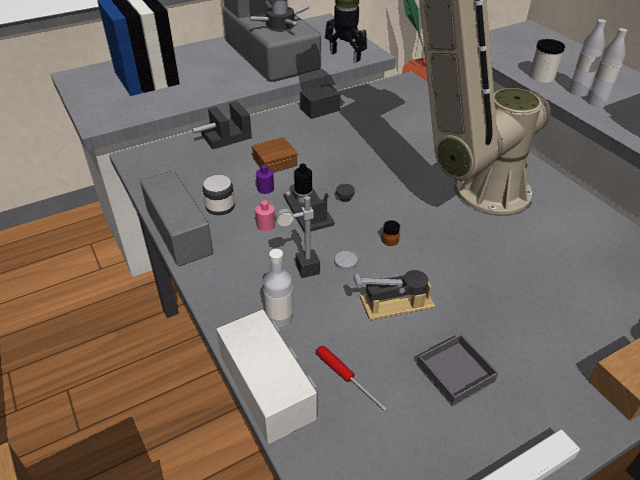

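The top view shows the black cap on the rig at (411,272), with a pink look-alike at (390,216) and a purple one at (456,246). The coupler is on its cradle: cup (201,294), crossbar (217,231). The tray is at (115,276), the gauge stand at (300,222) and the rig's tail rest at about (370,268). The scene view agrees: cap (303,180), pink (265,217), purple (265,180). I choose the black cap and check it in a crop.

```bash
cat >> h.py <<'E'
def tri(A,ua,B,ub):
    M=[];v=[]
    for im,uv in((A,ua),(B,ub)):
        o=np.array(im["pose"])[:3,3];d=px2w(im,uv,0)-o;d/=np.linalg.norm(d);P=np.eye(3)-np.outer(d,d);M.append(P);v.append(P@o)
    p=np.linalg.solve(M[0]+M[1],v[0]+v[1])
    return p,[np.linalg.norm(w2px(A,p)-ua),np.linalg.norm(w2px(B,p)-ub)]
def locate(names,n=3):
    R={k:{"scene":[],"top":[]} for k in names};I={}
    for _ in range(n):
        for c in("scene","top"):
            I[c]=get_image(c)
            for k in names:
                r=place_of(c,k)
                if r: R[k][c].append(r[0]["centre"])
    for k in names:
        a,b=R[k]["scene"],R[k]["top"]
        if a and b:
            p,e=tri(I["scene"],np.median(a,0),I["top"],np.median(b,0))
            print(k,np.round(p,1),"err",np.round(e,1),"sd",np.round(np.std(a,0),1),np.round(np.std(b,0),1))
    return I
E
python3 - <<'E'
from h import *
I=locate("coupler crossbar tongue pivot rig ball cap tray cradle gauge_stand".split(),4)
t=I["top"]["color"];s=I["scene"]["color"]
a=cv2.resize(t[200:320,330:480],None,fx=2.6,fy=2.6,interpolation=cv2.INTER_CUBIC)
b=cv2.resize(t[210:330,160:310],None,fx=2.6,fy=2.6,interpolation=cv2.INTER_CUBIC)
c=cv2.resize(s[150:240,250:362],None,fx=3.48,fy=3.28,interpolation=cv2.INTER_CUBIC)[:280]
d=cv2.resize(s[250:330,345:445],None,fx=3.9,fy=3.5,interpolation=cv2.INTER_CUBIC)
cv2.imwrite("pics/crop.png",np.vstack([np.hstack([a,b]),np.hstack([c[:,:390],d])])[:600])
try: print(grip_depth, grip_depth())
except Exception as e: print(e)
E
```

```text
coupler [468.8 230.8  45.1] err [1.4 1.5] sd [27.9 37. ] [2.  0.7]
crossbar [608.2 197.3 107.8] err [1. 1.] sd [0.7 0.8] [97.4 16.8]
tongue [546.2 211.3  67.8] err [0.3 0.4] sd [1.1 1.3] [122.6  12.2]
pivot [511.9 220.5  68.4] err [1.1 1.2] sd [0.3 1.6] [0.9 0.5]
rig [ 5.266e+02 -2.190e+02 -1.000e-01] err [1.7 2.1] sd [0.5 1.2] [0.9 0.6]
ball [ 519.3 -225.8   87.8] err [0.2 0.3] sd [14.   7.7] [1.  0.9]
cap [ 649.9 -185.3   64.4] err [1.5 1.8] sd [16.4 19.6] [25.4 14.4]
tray [515.2 452.8   1.1] err [0.1 0.1] sd [0.5 0.4] [1.2 1.1]
cradle [469.  229.    5.6] err [1.1 1.1] sd [1.4 1.4] [0.8 1.2]
gauge_stand [644.5  28.6   9.4] err [0.2 0.2] sd [0.5 0.3] [2.2 1.1]
'float' object is not callable
```

View pics/crop.png

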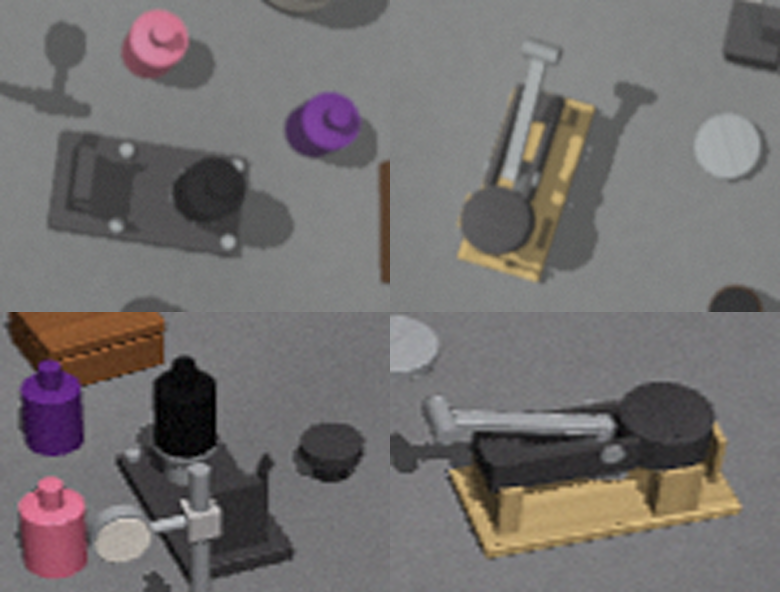

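The crop shows the black cap over the flange, standing on the rig, with tail rest cheeks to the left. The coupler handle is slightly raised. Next I refine the poses by fitting known edges.

```bash
cat >> h.py <<'E'
from scipy.optimize import minimize
def rect(x0,x1,y0,y1,z,n=60):
    t=np.linspace(0,1,n);f=lambda a,b:np.c_[a[0]+(b[0]-a[0])*t,a[1]+(b[1]-a[1])*t,0*t+z]
    return np.vstack([f((x0,y0),(x1,y0)),f((x1,y0),(x1,y1)),f((x1,y1),(x0,y1)),f((x0,y1),(x0,y0))])
def circ(r,z,n=120):
    a=np.linspace(0,2*np.pi,n);return np.c_[r*np.cos(a),r*np.sin(a),0*a+z]
def gradim(im,s):
    g=cv2.GaussianBlur(cv2.cvtColor(im["color"],cv2.COLOR_BGR2LAB).astype(np.float32),(0,0),s)
    G=np.zeros(g.shape[:2],np.float32)
    for k in range(3):
        G+=cv2.Sobel(g[...,k],cv2.CV_32F,1,0)**2+cv2.Sobel(g[...,k],cv2.CV_32F,0,1)**2
    return np.sqrt(np.minimum(G,np.percentile(G,97)))
def fit(ims,pts,p0,yaw=True):
    p=np.array(p0,float)
    for s in(2.5,1.2,.8):
        Gs=[gradim(i,s) for i in ims]
        def f(q):
            c,sn=np.cos(q[2]),np.sin(q[2]);tot=0
            for im,G in zip(ims,Gs):
                W=pts@np.array([[c,sn,0],[-sn,c,0],[0,0,1]])+[q[0],q[1],0]
                T=np.array(im["pose"]);K=np.array(im["mtx"]);C=(W-T[:3,3])@T[:3,:3]
                u=(K[0,0]*C[:,0]/-C[:,2]+K[0,2]).astype(np.float32);v=(K[1,1]*-C[:,1]/-C[:,2]+K[1,2]).astype(np.float32)
                tot-=cv2.remap(G,u[None],v[None],cv2.INTER_LINEAR).mean()/G.max()
            return tot
        st=5 if s>2 else 2
        sim=np.array([p,p+[st,0,0],p+[0,st,0],p+[0,0,.06 if yaw else 0]])
        if yaw: r=minimize(f,p,method="Nelder-Mead",options=dict(initial_simplex=sim));p=r.x
        else: r=minimize(lambda q:f([q[0],q[1],0]),p[:2],method="Nelder-Mead",options=dict(initial_simplex=sim[:3,:2]));p=np.r_[r.x,0]
    return np.round(p,3),round(float(r.fun),3)
E
python3 - <<'E'
from h import *
S=get_image("scene");T=get_image("top")
for nm,ims in(("top",[T]),("scene",[S]),("both",[S,T])):
    print(nm)
    print(" rigbase",fit(ims,rect(-45,125,-45,45,15),(522,-222,1.44)))
    print(" captop",fit(ims,circ(25.5,111),(518,-225,0),False))
    print(" cradle",fit(ims,rect(-42,122,-38,38,10),(469,229,-.22)))
    print(" cup",fit(ims,circ(29,76),(469,230,0),False))
    print(" tray",fit(ims,rect(-60,60,-60,60,32),(515,455,0)))
    print(" disc",fit(ims,circ(30,12),(548,41,0),False))
E
```

```text
top
 rigbase (array([ 522.006, -222.064,    1.43 ]), -0.879)
 captop (array([ 524.822, -223.293,    0.   ]), -0.676)
 cradle (array([ 4.69240e+02,  2.34025e+02, -2.71000e-01]), -0.86)
 cup (array([469.097, 230.531,   0.   ]), -0.861)
 tray (array([5.13731e+02, 4.49507e+02, 2.90000e-02]), -0.809)
 disc (array([543.567,  43.959,   0.   ]), -0.845)
scene
 rigbase (array([ 527.803, -211.726,    1.429]), -0.722)
 captop (array([ 522.166, -224.812,    0.   ]), -0.679)
 cradle (array([ 4.61617e+02,  2.37612e+02, -2.67000e-01]), -0.583)
 cup (array([470.179, 234.152,   0.   ]), -0.723)
 tray (array([5.14847e+02, 4.62267e+02, 1.80000e-02]), -0.595)
 disc (array([542.422,  42.6  ,   0.   ]), -0.671)
both
 rigbase (array([ 521.865, -222.278,    1.43 ]), -1.406)
 captop (array([ 524.349, -223.351,    0.   ]), -1.347)
 cradle (array([ 4.69481e+02,  2.34966e+02, -2.77000e-01]), -1.528)
 cup (array([469.787, 233.711,   0.   ]), -1.535)
 tray (array([5.14248e+02, 4.46065e+02, 1.80000e-02]), -1.36)
 disc (array([543.129,  43.593,   0.   ]), -1.491)
```

Call:
drive_tool:
  plan:
    - [[100,0.9,0.88,0,1],[100,0.9,0.88,0,1],[100,0.9,0.88,0,1],[100,0.9,0.88,0,1],[100,0.9,0.88,0,1],[100,0.9,0.88,0,1],[100,0.9,0.88,0,1],[100,0.9,0.88,0,1],[100,0.85,0.88,0,1],[100,0,0,0,0]]

```text
clock: 7.55
position: [524.1, -219.8, 231.1]
tcp_rot: [-2.694, -1.616, -0.001]
contact_force: [0.0, -0.1, -0.3]
gripper_width: 85.5
grasp_force: 0.0
```

Call:
drive_tool:
  plan:
    - [[100,-0.03,-0.07,-1,0],[100,0,0,-1,0],[100,0,0,-1,0],[100,0,0,-0.78,0],[100,0,0,0,0],[0,0,0,0,0],[0,0,0,0,0],[0,0,0,0,0],[0,0,0,0,0],[0,0,0,0,0]]
  newtons: 30

```text
clock: 8.8
position: [522.3, -226.1, 82.3]
tcp_rot: [2.695, 1.607, 0.002]
contact_force: [-1.4, -0.6, 6.5]
gripper_width: 51.9
grasp_force: 31.4
```

Call:
drive_tool:
  plan:
    - [[0,0,0,0.5,0],[0,0,0,0.9,0],[0,0,0,1,0],[0,0,0,0.8,0],[0,0,1,0,1],[0,0,1,0,1],[0,0,1,0,1],[0,0,1,0,1],[0,0,1,0,1],[0,0,1,0,1],[0,0,1,0,1],[0,0,1,0,1]]

```text
clock: 10.3
position: [521.1, 96.4, 208.8]
tcp_rot: [2.051, 2.379, 0.001]
contact_force: [0.9, -0.2, -0.9]
gripper_width: 52.2
grasp_force: 33.1
```

Call:
drive_tool:
  plan:
    - [[0,0,1,0,1],[0,0,1,0,1],[0,0,1,0,1],[0,0,1,0,1],[0,0,1,0,1],[0,0,1,0,1],[0,0,1,0,1],[0,-0.1,1,0,1],[0,-0.1,0.7,0,1],[0,0,0,0,0]]

```text
clock: 11.55
position: [512.3, 445.0, 208.0]
tcp_rot: [1.081, 2.95, 0.001]
contact_force: [-1.1, 0.0, -1.1]
gripper_width: 52.2
grasp_force: 33.1
```

Call:
drive_tool:
  plan:
    - [[0,0,0.1,-1,0],[0,0,0,-1,0],[0,0,0,-1,0],[0,0,0,-0.9,0],[0,0,0,-0.2,0],[0,0,0,-0.1,0],[0,0,0,-0.05,0],[0,0,0,0,0]]

```text
clock: 12.55
position: [513.9, 447.5, 39.6]
tcp_rot: [1.086, 2.947, 0.003]
contact_force: [-0.2, 0.3, -0.8]
gripper_width: 51.7
grasp_force: 33.1
```

Call:
drive_tool:
  plan:
    - [[0,0,0,-0.1,0],[0,0,0,0,0]]

```text
clock: 12.8
position: [513.9, 447.6, 35.4]
tcp_rot: [1.085, 2.947, 0.003]
contact_force: [0.8, 0.8, 4.0]
gripper_width: 51.8
grasp_force: 33.4
```

Call:
drive_tool:
  plan:
    - [[75,0,0,0,0],[75,0,0,0,0],[90,0,0,0.3,0],[100,0,0,1,0],[100,0,0,1,0],[100,0,0,1,1],[100,0,0,1,1],[100,0.1,-1,0,1],[100,0.1,-1,0,1],[100,0.1,-1,0,1],[100,0,0,0,0.4]]

```text
clock: 14.18
position: [525.5, 324.6, 207.3]
tcp_rot: [0.432, 3.111, 0.0]
contact_force: [0.1, 0.5, 0.8]
gripper_width: 85.5
grasp_force: 0.0
```

Run:
```python
from h import *
S=get_image("scene");T=get_image("top")
print(get_obs()["clock"])
for nm,ims in(("top",[T]),("both",[S,T])):
    print(nm,"ball",fit(ims,circ(20,85),(522,-222,0),False),"flange",fit(ims,circ(26,51),(522,-222,0),False))
    print(" cup",fit(ims,circ(29,76),(469,231,0),False))
s=S["color"];t=T["color"]
for n in("crossbar","pivot"):
    for c in("top","scene"): print(n,c,[(round(r["score"],2),np.round(r["centre"],1)) for r in place_of(c,n)[:2]])
print(get_obs()["clock"])
f=lambda a:cv2.resize(a,(390,290),interpolation=cv2.INTER_CUBIC)
cv2.imwrite("pics/c2.png",np.vstack([np.hstack([f(t[210:315,345:486]),f(t[220:325,160:301])]),np.hstack([f(s[320:410,400:521]),f(s[250:340,340:461])])]))
```

```text
14.275
top ball (array([ 512.928, -218.127,    0.   ]), -0.756) flange (array([ 524.087, -223.01 ,    0.   ]), -0.99)
 cup (array([468.824, 230.57 ,   0.   ]), -0.858)
both ball (array([ 516.861, -210.407,    0.   ]), -1.18) flange (array([ 523.802, -222.893,    0.   ]), -1.819)
 cup (array([469.734, 233.715,   0.   ]), -1.507)
crossbar top [(0.62, array([218.3, 228.8]))]
crossbar scene [(0.55, array([359.6, 281.4]))]
pivot top [(0.82, array([205.8, 274.5]))]
pivot scene [(0.66, array([396.6, 280.9]))]
14.475
```

View pics/c2.png

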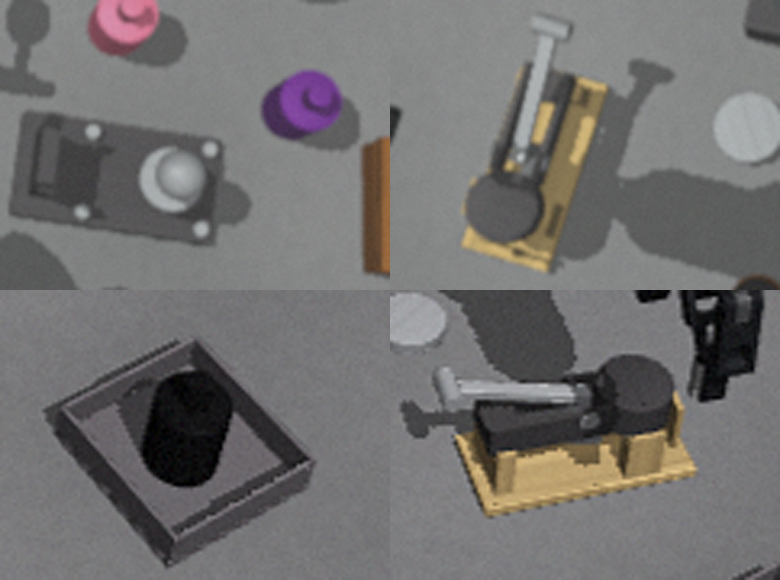

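The crops show the cap upright in the tray and a clean view of the ball. The coupler is untouched, with its crossbar at top (218,229) and scene (357,279).

Run:
```python
from h import *
S=get_image("scene");T=get_image("top")
print(tri(S,(357.5,280),T,(217.9,229.2)))
print("ballpx",px2w(T,(410.1,273.4),85))
o=np.array([469.5,231.5,50]);
for yaw in(-.27,):
  c,s=np.cos(yaw),np.sin(yaw)
  for th in(0,.1,.15,.2,.25,.3):
    a=th+.0555;r=108.2;x=42+r*np.cos(a);z=16+r*np.sin(a)
    p=o+[c*x,s*x,z];print(th,p.round(1),w2px(S,p).round(1),w2px(T,p).round(1))
```

```text
(array([608.44911659, 195.95444507, 106.62610777]), [np.float64(0.3135855483093772), np.float64(0.3292058934289398)])
ballpx [ 522.79246602 -223.87127575   85.        ]
0 [614.1 191.5  72. ] [353.9 290. ] [223.4 229.7]
0.1 [613.  191.8  82.8] [354.6 286.8] [222.3 229.2]
0.15 [612.1 192.   88.1] [355.2 285.1] [221.7 229.1]
0.2 [610.9 192.4  93.3] [355.8 283.4] [221.  229.1]
0.25 [609.4 192.8  98.5] [356.5 281.8] [220.3 229.3]
0.3 [607.7 193.2 103.7] [357.4 280.1] [219.6 229.6]
```

Call:
drive_tool:
  plan:
    - [[80,0.52,-0.81,0,0],[80,0.52,-0.81,0,0],[80,0.52,-0.81,0,0],[80,0.52,-0.81,0,0.1],[80,0,0,-1,0],[80,0,0,-1,0],[80,0,0,-0.8,0],[80,0,0,-0.3,0],[80,0,0,0,0]]
  newtons: 20

```text
clock: 15.7
position: [607.9, 197.6, 81.6]
tcp_rot: [-0.415, -3.113, 0.001]
contact_force: [0.4, -0.3, 0.3]
gripper_width: 68.4
grasp_force: 0.0
```

Run:
```python
from h import *
S=get_image("scene");T=get_image("top")
f=lambda a:cv2.resize(a,(390,380),interpolation=cv2.INTER_CUBIC)
cv2.imwrite("pics/c3.png",np.hstack([f(T["color"][180:310,160:290]),f(S["color"][220:330,325:437])]))
```

```text
(no output)
```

View pics/c3.png

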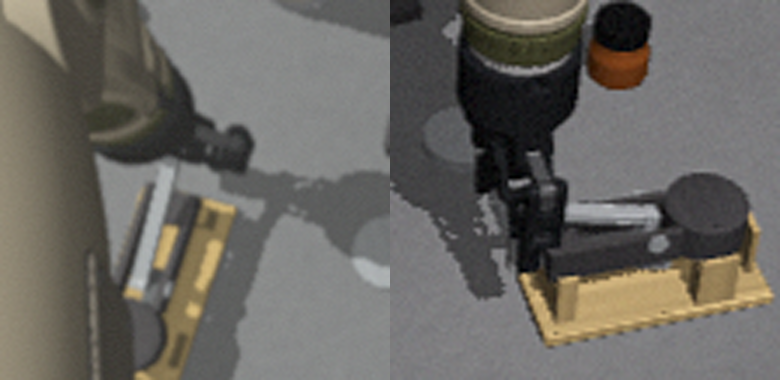

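The fingers straddle the crossbar at the handle's end (scene crop about (535,215)), clear of the tail.

Call:
drive_tool:
  plan:
    - [[80,0,-0.04,0,0],[0,0,0,0,0],[0,0,0,0,0],[0,0,0,0,0],[0,0,0,0,0],[0,0,0,0,0]]
  newtons: 20

```text
clock: 16.55
position: [608.7, 195.5, 82.4]
tcp_rot: [0.416, 3.113, -0.0]
contact_force: [0.7, -1.7, 1.1]
gripper_width: 29.4
grasp_force: 25.5
```

Call:
drive_tool:
  plan:
    - [[0,-0.14,0.04,0.33,0],[0,-0.18,0.05,0.31,0],[0,-0.22,0.06,0.285,0],[0,-0.25,0.07,0.25,0],[0,-0.28,0.077,0.21,0],[0,-0.31,0.084,0.17,0],[0,-0.33,0.09,0.125,0]]

```text
clock: 17.42
position: [539.3, 214.8, 150.0]
tcp_rot: [0.416, 3.113, 0.0]
contact_force: [1.9, -2.9, -2.0]
gripper_width: 29.7
grasp_force: 24.4
```

Call:
drive_tool:
  plan:
    - [[0,-0.34,0.092,0.08,0],[0,-0.35,0.096,0.03,0],[0,-0.35,0.094,-0.02,0],[0,-0.345,0.094,-0.07,0],[0,-0.33,0.09,-0.11,0],[0,-0.1,0.03,-0.04,0],[0,0,0,0,0]]

```text
clock: 18.3
position: [465.8, 234.7, 144.5]
tcp_rot: [-0.415, -3.113, 0.0]
contact_force: [-2.0, -3.1, 7.0]
gripper_width: 29.5
grasp_force: 26.4
```

Call:
drive_tool:
  plan:
    - [[80,0,0,0,0],[80,0,0,0,0],[80,0,0,0.6,0],[100,0,0,1,0],[100,0.3,1,0.5,0],[100,0.5,1,0,0],[100,0.5,1,0,0],[100,0,0,0,0]]

```text
clock: 19.3
position: [519.6, 356.9, 226.1]
tcp_rot: [-0.412, -3.113, 0.0]
contact_force: [0.5, -0.9, 0.2]
gripper_width: 85.5
grasp_force: 0.0
```

Run:
```python
from h import *
S=get_image("scene");T=get_image("top")
for nm,ims in(("top",[T]),("scene",[S])):
    print(nm," cup",fit(ims,circ(29,76),(469,231,0),False), "tongue", fit(ims,np.vstack([rect(24,116,-20,20,22),circ(29,26)])+[0,0,50],(469,231,-.26)))
for n in("crossbar","pivot","tongue","coupler"):
    a=[place_of(c,n) for c in("scene","top")]
    if a[0] and a[1]: print(n,tri(S,a[0][0]["centre"],T,a[1][0]["centre"]),[r[0]["score"] for r in a])
f=lambda a:cv2.resize(a,(390,380),interpolation=cv2.INTER_CUBIC)
cv2.imwrite("pics/c4.png",np.hstack([f(T["color"][210:330,150:273]),f(S["color"][220:330,345:457])]))
print(get_obs()["clock"],get_obs()["position"])
```

```text
top  cup (array([468.768, 229.961,   0.   ]), -0.766) tongue (array([ 4.68668e+02,  2.30385e+02, -2.68000e-01]), -0.782)
scene  cup (array([470.475, 235.058,   0.   ]), -0.573) tongue (array([ 4.87865e+02,  2.57496e+02, -3.82000e-01]), -0.693)
crossbar (array([475.48629278, 235.69576319, 176.62629354]), [np.float64(1.196740405155213), np.float64(1.3828304968481446)]) [0.93, 0.77]
pivot (array([510.95280714, 220.85230539,  66.26426923]), [np.float64(0.12601939285985983), np.float64(0.1351506622685299)]) [0.94, 0.91]
coupler (array([470.60417452, 235.72347753,  47.056702  ]), [np.float64(1.4783280151568463), np.float64(1.5978954266990553)]) [0.82, 0.9]
19.8 [519.25729904 353.9155258  228.58392386]
```

View pics/c4.png

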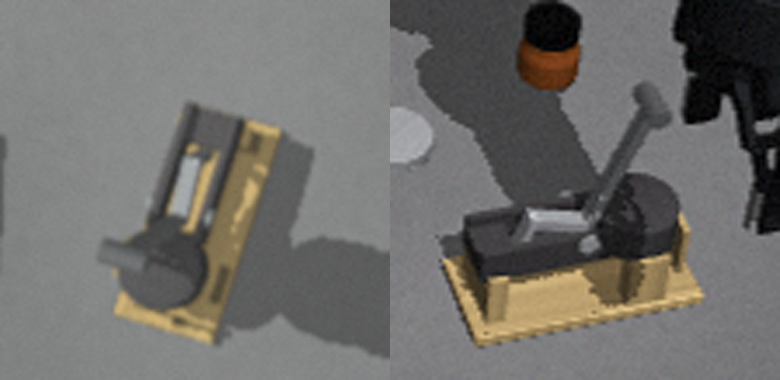

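The crops show the handle fully raised, leaning over the cup, with the coupler still level on its cradle. The tongue is free to grasp.

Call:
drive_tool:
  plan:
    - [[100,0.15,-0.89,0,0],[100,0.15,-0.89,0,0],[100,0.15,-0.89,0,0],[100,0.14,-0.89,0,0],[100,0,0,-1,0],[100,0,0,-1,0],[100,0,0,-1,0],[100,0,0,-1,0],[100,0,0,-0.5,0],[100,0,0,-0.2,0],[100,0,0,0,0]]
  newtons: 50

```text
clock: 21.18
position: [542.9, 211.9, 40.2]
tcp_rot: [-0.417, -3.114, -0.0]
contact_force: [0.4, 0.3, -0.1]
gripper_width: 85.5
grasp_force: 0.0
```

Call:
drive_tool:
  plan:
    - [[0,0,0,0,0],[0,0,0,0,0],[0,0,0,0,0],[0,0,0,0,0],[0,0,0,0,0]]
  newtons: 70

```text
clock: 21.8
position: [543.7, 212.7, 41.3]
tcp_rot: [0.415, 3.112, 0.002]
contact_force: [-0.8, 1.5, 5.9]
gripper_width: 39.0
grasp_force: 72.0
```

Call:
drive_tool:
  plan:
    - [[0,0,0,0.3,0],[0,0,0,0.7,0],[0,0,0,1,0],[0,0,0,1,0],[0,0,0,0.7,0],[0,-0.15,-0.2,0,0.5],[0,-0.2,-0.4,0,1],[0,-0.2,-0.45,0,1],[0,-0.2,-0.45,0,1],[0,-0.15,-0.45,0,1],[0,0,-0.45,0,1],[0,0,-0.45,0,1]]
  newtons: 80

```text
clock: 23.3
position: [505.2, 97.2, 187.4]
tcp_rot: [0.402, -3.112, 0.0]
contact_force: [-0.5, -0.6, -6.6]
gripper_width: 38.8
grasp_force: 82.5
```

Call:
drive_tool:
  plan:
    - [[0,0,-0.45,0,1],[0,0,-0.45,0,1],[0,0,-0.45,0,1],[0,0,-0.45,0,1],[0,0,-0.45,0,1],[0,0,-0.45,0,1],[0,0,-0.45,0,1],[0,0,-0.45,0,1],[0,0.1,-0.45,0,1],[0,0.1,-0.45,0,1],[0,0.15,-0.45,0,1],[0,0.15,-0.45,0,1]]

```text
clock: 24.8
position: [525.3, -118.0, 187.2]
tcp_rot: [1.794, -2.576, -0.005]
contact_force: [-0.3, 1.0, -6.7]
gripper_width: 38.6
grasp_force: 82.5
```

Call:
drive_tool:
  plan:
    - [[0,0.06,-0.22,0,0.9],[0,0.06,-0.22,0,0.9],[0,0.06,-0.22,0,0.89],[0,0,0,0,0],[0,0,0,0,0]]

```text
clock: 25.42
position: [533.1, -143.8, 187.5]
tcp_rot: [2.057, -2.373, -0.004]
contact_force: [0.2, 0.8, -6.2]
gripper_width: 39.0
grasp_force: 82.4
```

Run:
```python
from h import *
S=get_image("scene");T=get_image("top");o=get_obs()
p=o["position"];r=o["tcp_rot"];print(o["clock"],p,r,2*np.arctan2(r[1],r[0])-np.pi/2)
z=p[2]-41.3+50
for nm,im in(("top",T),("scene",S)):
  for y0 in (1.43,):
    x0=p[:2]-76*np.array([np.cos(y0),np.sin(y0)])
    print(nm,"pred",x0,"cup",fit([im],circ(29,z+26),(*x0,0),False))
    print("   flange",fit([im],circ(26,51),(523,-223,0),False))
f=lambda a:cv2.resize(a,(390,380),interpolation=cv2.INTER_CUBIC)
cv2.imwrite("pics/c5.png",np.hstack([f(T["color"][210:330,335:458]),f(S["color"][120:240,240:362])]))
```

```text
25.525 [ 533.55826584 -143.80743538  187.87404948] [ 2.05820184e+00 -2.37282467e+00 -1.88230692e-03] -3.2833637241784217
top pred [ 522.8930638  -219.05538196] cup (array([ 598.947, -301.262,    0.   ]), -0.331)
   flange (array([ 560.044, -122.908,    0.   ]), -0.624)
scene pred [ 522.8930638  -219.05538196] cup (array([ 526.122, -138.947,    0.   ]), -0.684)
   flange (array([ 523.747, -203.447,    0.   ]), -0.645)
```

View pics/c5.png

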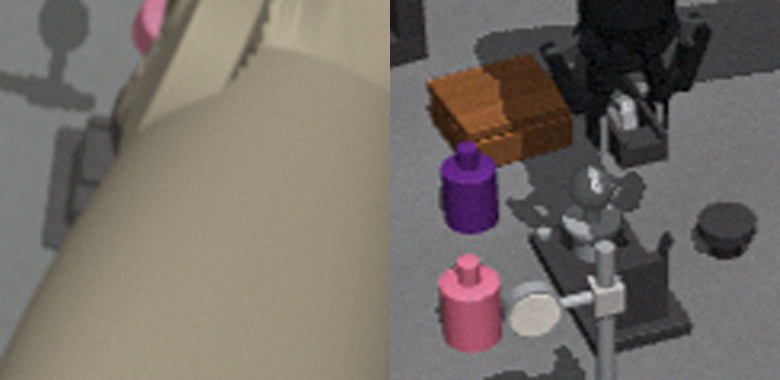

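The scene crop shows the coupler held level above the rig's tail rest, with the ball bare at crop (590,185). The arm hides the rest. The fit numbers here are false because of that, so I use the grasp geometry instead.

Call:
drive_tool:
  plan:
    - [[0,0.01,-0.09,-0.7,0],[0,0,0,-0.7,0],[0,0,0,-0.5,0],[0,0,0,-0.15,0],[0,0,0,0,0],[0,0,0,0,0]]

```text
clock: 26.28
position: [535.3, -148.2, 107.3]
tcp_rot: [-2.059, 2.372, -0.003]
contact_force: [-0.0, -0.0, -6.9]
gripper_width: 38.6
grasp_force: 82.3
```

Run:
```python
from h import *
S=get_image("scene");o=get_obs();p=o["position"];print(o["clock"],p,o["contact_force"],o["moment"])
cv2.imwrite("pics/c6.png",cv2.resize(S["color"][120:220,250:370],(720,600),interpolation=cv2.INTER_CUBIC))
```

```text
26.325 [ 535.314356   -148.232058    107.27077782] [-0.17143443  0.04226054 -6.03222288] [ 0.0913911  -0.04424169  0.00885992]
```

View pics/c6.png

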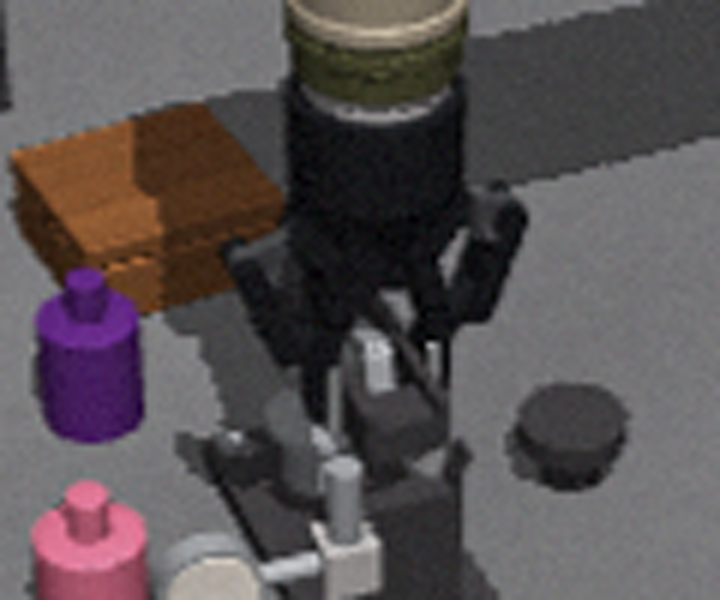

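The coupler hovers in line, its tail (crop (400,420)) just above the rest between the cheeks. Lowering slowly while watching the force.

Call:
drive_tool:
  plan:
    - [[0,-0.03,0.02,-0.1,0],[0,0,0,-0.15,0],[0,0,0,-0.15,0],[0,0,0,0,0]]

```text
clock: 26.82
position: [532.6, -146.9, 89.2]
tcp_rot: [2.058, -2.372, -0.003]
contact_force: [0.1, 0.1, -5.8]
gripper_width: 38.8
grasp_force: 82.4
```

Call:
drive_tool:
  plan:
    - [[0,0.02,0,-0.1,0],[0,0,0,-0.12,0],[0,0,0,0,0]]

```text
clock: 27.2
position: [533.7, -147.0, 80.7]
tcp_rot: [2.059, -2.372, -0.002]
contact_force: [-0.7, 0.5, -6.5]
gripper_width: 38.8
grasp_force: 82.5
```

Call:
drive_tool:
  plan:
    - [[0,0,0,-0.07,0],[0,0,0,-0.04,0],[0,0,0,0,0]]

```text
clock: 27.58
position: [534.0, -147.1, 76.8]
tcp_rot: [2.059, -2.373, -0.001]
contact_force: [-0.5, 0.0, -6.8]
gripper_width: 38.9
grasp_force: 82.5
```

Call:
drive_tool:
  plan:
    - [[0,0,0,-0.04,0],[0,0,0,-0.03,0],[0,0,0,0,0]]

```text
clock: 27.95
position: [534.2, -147.2, 76.3]
tcp_rot: [-2.059, 2.372, -0.002]
contact_force: [-4.9, 1.3, 9.6]
gripper_width: 39.1
grasp_force: 84.8
```

Contact came at the predicted seating height, so I release and look.

Call:
drive_tool:
  plan:
    - [[60,0,0,0,0],[70,0,0,0,0],[85,0,0,0,0],[100,0,0,0.5,0],[100,0,0,1,0],[100,0,0,1,0],[100,0,0,1,0],[100,0,1,0,0],[100,0,1,0,0],[100,0,1,0,0],[100,0,1,0,0],[100,0,0,0,0]]

```text
clock: 29.45
position: [533.9, 15.1, 214.1]
tcp_rot: [-2.064, 2.369, 0.0]
contact_force: [-1.2, 0.5, 0.1]
gripper_width: 85.5
grasp_force: 0.0
```

Run:
```python
from h import *
S=get_image("scene");T=get_image("top");o=get_obs();print(o["clock"],o["position"])
print("top",fit([T],np.vstack([rect(24,116,-20,20,22),circ(29,26)])+[0,0,85],(523,-223,1.43)),fit([T],circ(29,111),(523,-223,0),False))
print("base",fit([T],rect(-45,125,-45,45,15),(523,-223,1.43)))
for n in("crossbar","pivot","coupler"):
    a=[place_of(c,n) for c in("scene","top")]
    if a[0] and a[1]: print(n,tri(S,a[0][0]["centre"],T,a[1][0]["centre"]),[r[0]["score"] for r in a])
f=lambda a:cv2.resize(a,(390,380),interpolation=cv2.INTER_CUBIC)
cv2.imwrite("pics/c7.png",np.hstack([f(T["color"][210:330,335:458]),f(S["color"][120:240,240:362])]))
```

```text
29.55 [534.19766435  13.01151463 214.06653266]
top (array([ 537.684, -208.486,    1.462]), -0.622) (array([ 527.727, -209.6  ,    0.   ]), -0.544)
base (array([ 523.449, -222.144,    1.442]), -0.757)
crossbar (array([ 524.19732244, -217.13515736,  204.94361056]), [np.float64(1.2316885098117722), np.float64(1.703673272163226)]) [0.67, 0.6]
coupler (array([ 526.70206122, -219.09003191,   84.49121545]), [np.float64(0.2995717161154774), np.float64(0.3835045858168236)]) [0.76, 0.84]
```

View pics/c7.png

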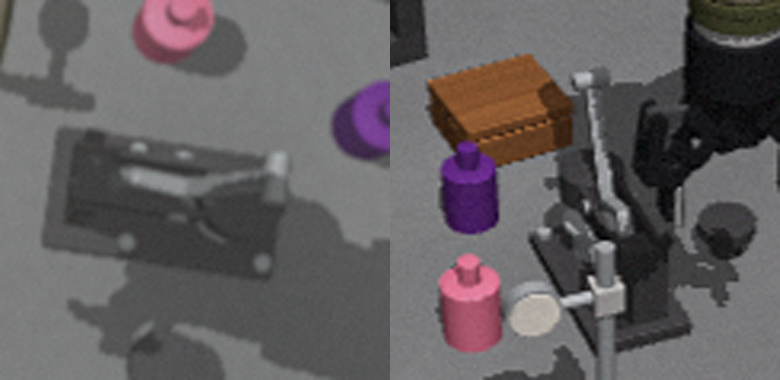

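The crops show the coupler over the ball with its tail in the rest. Its handle is still up, with the crossbar at scene crop (590,80), and the height measures 84.5. Now I pinch the crossbar.

Call:
drive_tool:
  plan:
    - [[80,0,0,0.5,0],[80,-0.05,-0.97,0,0],[80,-0.05,-0.97,0,0],[80,-0.05,-0.97,0,0],[80,-0.04,-0.97,0,0],[80,-0.04,-0.97,0,0],[80,-0.04,-0.97,0,0],[80,0,0,-0.5,0],[80,0,0,-0.5,0],[80,0,0,-0.3,0],[80,0,0,0,0]]
  newtons: 20

```text
clock: 31.22
position: [522.6, -219.8, 181.3]
tcp_rot: [2.058, -2.373, -0.003]
contact_force: [0.7, -0.1, 0.2]
gripper_width: 68.0
grasp_force: 0.0
```

Call:
drive_tool:
  plan:
    - [[0,0,0,-0.05,0],[0,0,0,0,0],[0,0,0,0,0],[0,0,0,0,0],[0,0,0,0,0]]
  newtons: 20

```text
clock: 31.85
position: [523.8, -220.1, 180.8]
tcp_rot: [-2.059, 2.372, -0.002]
contact_force: [-0.0, 0.4, 4.7]
gripper_width: 29.4
grasp_force: 24.7
```

Call:
drive_tool:
  plan:
    - [[0,0.049,0.347,0.115,0],[0,0.05,0.356,0.065,0],[0,0.051,0.364,0.018,0],[0,0.051,0.361,-0.035,0],[0,0.05,0.354,-0.08,0],[0,0.048,0.339,-0.13,0],[0,0,0,0,0]]

```text
clock: 32.72
position: [535.4, -133.3, 177.8]
tcp_rot: [-2.061, 2.37, 0.002]
contact_force: [2.0, 0.9, 2.9]
gripper_width: 29.6
grasp_force: 24.7
```

Call:
drive_tool:
  plan:
    - [[0,0.045,0.315,-0.178,0],[0,0.041,0.29,-0.215,0],[0,0.037,0.262,-0.255,0],[0,0.031,0.223,-0.29,0],[0,0.026,0.183,-0.315,0],[0,0.02,0.141,-0.34,0],[0,0,0,0,0]]

```text
clock: 33.6
position: [542.6, -77.5, 112.8]
tcp_rot: [2.06, -2.371, -0.004]
contact_force: [2.3, 2.8, 2.2]
gripper_width: 29.5
grasp_force: 27.7
```

Call:
drive_tool:
  plan:
    - [[0,0.013,0.085,-0.355,0],[0,0.006,0.03,-0.35,0],[0,0,0,-0.08,0],[0,0,0,0,0]]

```text
clock: 34.1
position: [543.2, -73.2, 82.0]
tcp_rot: [2.059, -2.372, -0.004]
contact_force: [1.5, 5.3, 1.5]
gripper_width: 29.5
grasp_force: 28.8
```

Call:
drive_tool:
  plan:
    - [[0,0,-0.03,-0.1,0],[0,0,0,0,0]]

```text
clock: 34.35
position: [543.5, -73.7, 79.8]
tcp_rot: [-2.059, 2.371, 0.004]
contact_force: [-2.4, 8.3, 12.7]
gripper_width: 29.5
grasp_force: 30.2
```

Call:
drive_tool:
  plan:
    - [[80,0,0,0,0],[80,0,0,0,0],[80,0,0,0.5,0],[80,0,0,0.9,0],[0,0,0,0,0],[0,0,0,0,0],[0,0,0,0,0],[0,0,0,0,0],[0,0,0,0,0]]

```text
clock: 35.48
position: [543.7, -75.1, 134.6]
tcp_rot: [2.059, -2.372, -0.001]
contact_force: [0.1, -0.1, -0.1]
gripper_width: -0.1
grasp_force: 0.0
```

Call:
drive_tool:
  plan:
    - [[0,0,0,-0.3,0],[0,0,0,-0.1,0],[0,0,0,0,0]]

```text
clock: 35.85
position: [543.5, -75.0, 118.3]
tcp_rot: [2.058, -2.372, -0.002]
contact_force: [0.2, -0.0, -0.0]
gripper_width: -0.1
grasp_force: 0.0
```

Call:
drive_tool:
  plan:
    - [[0,0,0,-0.06,0],[0,0,0,-0.05,0],[0,0,0,0,0]]

```text
clock: 36.22
position: [544.2, -75.2, 115.0]
tcp_rot: [-2.059, 2.373, -0.001]
contact_force: [-0.5, 0.5, 1.4]
gripper_width: 0.1
grasp_force: 0.6
```

Call:
drive_tool:
  plan:
    - [[0,0,0,-0.06,0],[0,0,0,-0.05,0],[0,0,0,0,0]]

```text
clock: 36.6
position: [544.8, -74.6, 113.2]
tcp_rot: [-2.058, 2.37, -0.003]
contact_force: [-4.8, 4.0, 18.2]
gripper_width: 0.1
grasp_force: 9.2
```

Call:
drive_tool:
  plan:
    - [[0,0,0,0.3,0],[0,0,0,1,0],[0,0,0,1,0],[0,0,0,1,0],[0,-0.3,1,0,0],[0,-0.3,1,0,0],[0,-0.3,1,0,0],[0,-0.3,1,0,0],[0,-0.3,1,0,0],[0,0,0,0,0]]

```text
clock: 37.85
position: [483.1, 126.9, 242.4]
tcp_rot: [2.064, -2.369, -0.001]
contact_force: [0.6, -0.5, 1.0]
gripper_width: -0.0
grasp_force: 0.0
```

Run:
```python
from h import *
S=get_image("scene");T=get_image("top");o=get_obs();print(o["clock"],o["position"],o["contact_force"])
print("cup",fit([T],circ(29,111),(523,-223,0),False),"tongue",fit([T],np.vstack([rect(24,116,-20,20,22),circ(29,26)])+[0,0,85],(523,-223,1.43)))
for n in("crossbar","pivot","tongue","coupler","cap"):
    a=[place_of(c,n) for c in("scene","top")]
    if a[0] and a[1]: print(n,tri(S,a[0][0]["centre"],T,a[1][0]["centre"])[0].round(1),[round(r[0]["score"],2) for r in a])
g=lambda a:np.uint8(255*(a/255.)**.6)
f=lambda a:cv2.resize(g(a),(400,290),interpolation=cv2.INTER_CUBIC)
cv2.imwrite("pics/c8.png",np.vstack([np.hstack([f(T["color"][225:315,335:459]),f(S["color"][150:240,250:374])]),np.hstack([f(T["color"][230:320,55:179]),f(S["color"][320:410,395:519])])]))
```

```text
37.95 [484.03430175 124.99403321 242.36055837] [-0.4163403   0.41873359  0.37349738]
cup (array([ 524.74 , -217.893,    0.   ]), -0.489) tongue (array([ 536.805, -209.588,    1.431]), -0.65)
tongue [ 536.3 -141.4  111.6] [0.64, 0.8]
coupler [ 521.2 -227.4   89. ] [0.94, 0.86]
cap [ 658.1 -188.3    5.3] [0.98, 0.85]
```

View pics/c8.png

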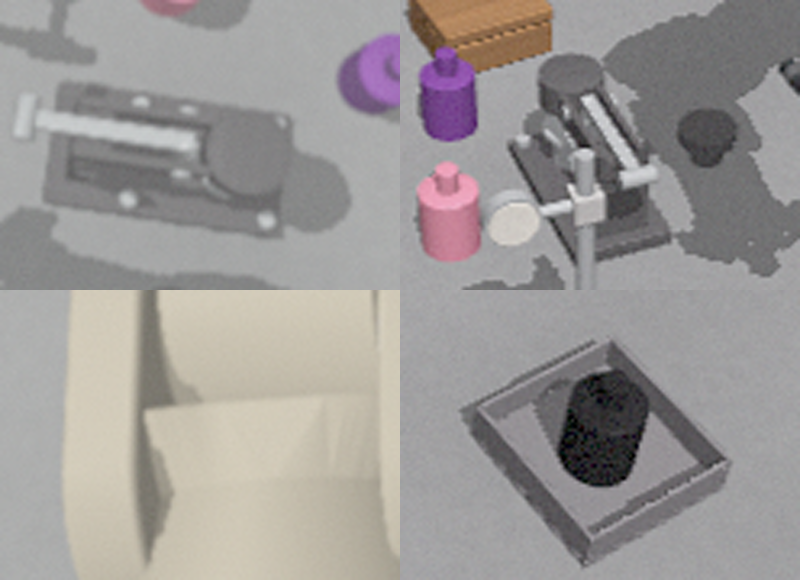

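The final crops show the coupler level on the ball with its tail in the rest and its handle flat (crossbar at top crop (25,117)). The cap stands upright in the tray.

```bash
python3 -c "from workcell import *; print(hand_in())"
```

```text
the job is handed in; nothing more can be done
None
```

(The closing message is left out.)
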